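Open the latched UV curing box and take out the cured watch

ROBOT

A 7-joint arm with a two-finger parallel gripper is mounted at the origin on a cart in front of the work surface, level with it; the furniture and walls round the work are solid. World frame = base frame: x ahead of the robot, y to its left, z up, the work surface at z = 0. Lengths are in m, angles in rad, forces in N, time in s.
With the tool pointing down it reaches from about 0.425 to 0.925 m from the base axis. Payload 6.8 kg.
Tool frame: the origin (TCP) lies midway between the tips of the shut fingers; the grasp point (between the pads) lies 19 mm behind it; x points along the fingers, y is the direction in which the jaws open and shut, and the axes are right-handed (so a half turn about x gives the same grasp; the last joint's range is limited). The gripper opens to 85 mm and grips with 20 to 120 N. Pads are 22 mm wide; open, the fingers measure 114 mm over their backs; the gripper's body (76 mm by 85 mm) begins 54 mm behind the grasp point. The pads swing forward as they close: fully open they stand 13 mm farther back than shut.
Start: joints at [1.158, 0.477, 0.022, 1.555, -0.011, 1.109, -0.083], TCP at [0.203, -0.644, 0.231] pointing down, gripper open.
Joint ranges: [-2.96, 2.96], [-0.34, 2.1], [-1.41, 1.46], [0.24, 2.44], [-1.37, 4.51], [0.17, 1.92], [-2.96, 2.96]. Speed limits (rad/s): [2.39, 2.39, 3.14, 3.14, 3.14, 3.14, 3.14].

INTERFACE

Orientations are given as a rotation vector (axis times angle).
In Python, from bench import r, viewer, nets gives the robot as it stands.
- The arm moves only by the shell command python3 -m pendant 'ROWS' [FORCE]. ROWS is JSON, one flat list of numbers, 5 for each row, row after row: the finger opening in mm, from 0 to 85.4, then the shift along the tool's x, y, z in mm, then the turn about the tool's x in rad. A call has 1 to 20 rows; each row shifts and turns the commanded pose from where the row before left it, along the tool's axes as they then stand; what a row does not reach is not made up. A row lasts 1/8 s, in which the tool goes at most 62.5 mm and 10.7 degrees, less where a joint would pass 70% of its speed; a pose out of reach is approached as far as the arm can. A call with a gripper value outside its range is refused whole. The fingers move at their own pace and stop on an object; FORCE is the grip in N (left out, the last holds). Time passes only in rows, so rows that do not move let the fingers close. It gives the time, the measured TCP pose, the force and the opening at its end, in the units of the state.
- r.get_obs(): the state, without advancing time (a new reading comes with each control period).
- viewer.grab_frame(name): name is "side" or "top"; returns (picture, depth): 480x640x3 uint8, red, green, blue; 480x640 float32, m along the optical axis (not along the pixel's ray), 0 where there is no reading.
- viewer.calibration(name): a dict with "mtx" (3x3 intrinsics, pixels), "world_to_cam" (4x4, takes a point from world to camera coordinates). Camera axes: x right, y up, looking along -z (the intrinsics and any distortion apply to the point x, -y, -z); pixel columns grow to the right and rows downward; lengths in m; the calibration is good to about 2 mm. A picture is of the moment at which its call begins. calibration takes no time and is no camera call.
- r.hand_in(): hands the job in, once; it reports no verdict.
Trained networks look in the newest picture that a camera, given by its name, has taken for a name from the list of things; names that differ only in an ending like _2 or _b are one class to them, and where a whole thing is asked for, a point or a joint stands for the part that bears it (a point fixed in the world has none). Each returns a list of dicts, best first, with "score" (0 to 1); they miss things now and then, are a little off and sometimes report something else, mostly with a low value. They report only what shows in the picture. A call takes as long as a camera call.
- nets.look_for(name, camera): "location" ([x, y, z] in m, in world coordinates, good to about 4 mm: the middle of the surface that is visible of it).
- nets.silhouettes(name, camera): "mask" (480x640 bool, what is visible of it).
The state is a dict: "clock": time; "joints": joint angles; "qvel": joint speeds; "tau": joint torques, N m; "tcp_pos": TCP position; "orientation": TCP orientation; "contact_force": force on the tool from outside, world axes, zero at the start; "moment": the same for the moment, N m; "grip_width": finger opening in m.
Only numpy, scipy, OpenCV 4.12 (cv2) and the standard library are available. Lean on these libraries where they do the work, as an engineer would, in place of code of your own. Each camera call takes 0.05 s, during which the arm holds its last target. There are 200 camera calls.

TASK

The watch in the UV curing box has finished curing. Pull up the spring plunger knob that locks the amber hatch, slide the hatch all the way open until the plunger drops into the second hole and locks it open, then lift the watch out and set it down, without dropping it, dial up in the middle of the black dome base. Leave the parts tin, loupe, tweezers and screwdriver where they are.

Things in the scene. Friction and masses are not known exactly. Their poses are not given: they have to be found in the camera images.
- uv_box: Grey-blue UV curing box, fixed, 160 (its x) x 260 (its y) x 70 mm high; origin under the centre of its underside, z up, front panel with a timer dial on its -x side. The deck is 60 mm above the origin. Two aluminium rails along y, 20 mm wide, tops 70 mm above the origin, run at x = -68 and +68 mm.
- pad_top (a point): Centre of the top of the turntable pad (22 mm across) on which the watch lies, 40.5 mm above the box's underside, in the middle of the chamber. The chamber is open at the top once the hatch is open; inside it is 97 mm along the box's x and 101 mm along its y, its floor 18.5 mm below this point, its rim 19.5 mm above (rail tops 29.5 mm above).
- open_hole (a point): Centre of the mouth of the open-position hole in the top of the front rail (-x side), 8 mm wide; 110 mm along the box's -y from the hole that holds the plunger at the start.
- hatch (a joint): Travel (m) of the sliding hatch along the box's -y: 0 shut and locked, 0.110 fully open at its end stop, the plunger then over the open hole. Amber screen in an aluminium frame, 114 x 116 mm, top 6 mm above the deck. It runs with about 1 N of friction (3 N with the pin dragging on the rail) and stays where it is left. It carries the plunger.
- plunger (a joint): Lift (m) of the spring index plunger: 0 with its pin down in a hole, about 0.0095 with the pin's round tip resting on the rail, 0.014 at its top stop. Pin 6 mm thick. The spring pulls it down with 4 N at 0, 8 N at the top. Once it is out and the hatch has moved 10 mm or more the knob may be let go: the pin rides on the rail and drops into the open hole by itself.
- knob (a point): Centre of the widest part of the plunger's black mushroom knob (red dot on top), 25 mm across and 8 mm high there, on a 13 mm neck; it is pulled straight up. Its flat top is 7 mm above this point, the neck begins 9 mm below it and ends 18 mm below it; the steel lock nut's top is 20 mm below it (plunger down). It moves with hatch and plunger.
- push_lip (a point): Middle of the pushing face of the aluminium lip that stands up along the hatch's +y edge: 80 mm wide along the box's x, 5 mm thick, face towards the box's +y. The point lies 18 mm above the deck, the lip's top edge 9 mm above the point. Pushing here along the box's -y slides the hatch open. It moves with the hatch.
- watch_centre (a point): Centre of the round watch head (steel, dial up), 31 mm across and 9 mm high, half-way up, about 30 g; z along the dial's upward normal. It starts on the turntable pad in the chamber, under the hatch.
- dome_top (a point): Centre of the top face of the dome base, a loose flat black disc, 68 mm across and 6 mm high, 0.12 kg, on the table to the left of the box.
- parts_tin: Bystander: round tin with cream lid and blue-grey foot, 62 mm across and 22 mm high; origin at its underside.
- loupe: Bystander: black eye loupe with a pale rim, 34 mm across and 28 mm high; origin at its underside.
- tweezers: Bystander: steel tweezers lying flat, 121 mm long; origin at the middle of the underside.
- driver: Bystander: small screwdriver with a green band lying flat, 90 mm long; origin at the middle of the underside.

How it is judged:
On the way, in this order (a step that is already met when the one before it is completed fails the run):
1. the plunger is pulled out of its hole (value of joint plunger above 0.008 m), for 0.1 s.
2. the hatch is fully open and the plunger has dropped into the open hole (value of joint hatch above 0.106 m and value of joint plunger below 0.003 m), for 0.2 s.
At the end, for the whole second after the job is handed in: The hatch is at its open stop (over 106 of 110 mm) with the plunger down in the open hole (lift under 3 mm); the watch lies flat, dial up (within 0.1 rad), at rest on the dome base, its centre within 15 mm of the disc's centre; the dome base lies flat on the table (all of step 2 and horizontal distance between watch_centre and dome_top below 0.015 m and z of watch_centre in the frame of dome_top between 0.002 and 0.008 m and angle between watch_centre's own z axis and vertical below 0.1 rad and angle between dome_top's own z axis and vertical below 0.05 rad and height (world z) of dome_top below 0.01 m and linear speed of watch_head below 0.02 m/s); the robot touches nothing.
It fails at once if the watch is dropped (moves faster than 0.5 m/s while no finger holds it) (linear speed of watch_head above 0.5 m/s and contact force between watch_head and the fingers below 0.05 N).
It fails at once if a bystander is shifted by more than 30 mm (distance of any of parts_tin, loupe, tweezers, driver from where it was at the start of the episode above 0.03 m).
It also fails if it takes over 54 s, if anything falls off the work surface, if the arm or the gripper's body presses on something with over 40 N, if the wrist force passes 120 N, or if a joint passes its speed limit or range.

## Working session

There is one attempt and no reset: what is moved stays moved. The work goes in short steps, Python scripts to look and compute and a shell command to move; the robot and the scene stay as the last step left them, time stands still between calls to the robot, and variables do not carry over. Pictures are saved under pics/ and viewed, about 8 in all and at most 12, crops included, and the job is handed in when it is done.

```bash
mkdir -p pics; ls
cat > h.py <<'E'
import numpy as np, cv2
from bench import r, viewer, nets
from scipy.spatial.transform import Rotation as R
def grab(c,fn=None):
    p,d=viewer.grab_frame(c)
    if fn: cv2.imwrite('pics/'+fn,p[:,:,::-1])
    return p,d
def pts(c,d):
    k=viewer.calibration(c); K=np.array(k['mtx']); T=np.linalg.inv(np.array(k['world_to_cam']))
    v,u=np.mgrid[:480,:640]
    P=np.stack([(u-K[0,2])/K[0,0]*d,-(v-K[1,2])/K[1,1]*d,-d],-1)
    return P@T[:3,:3].T+T[:3,3]
def px(c,X):
    k=viewer.calibration(c); K=np.array(k['mtx']); T=np.array(k['world_to_cam'])
    q=T[:3,:3]@np.array(X)+T[:3,3]; q=q*[1,-1,-1]; q=K@q; return (q[:2]/q[2]).round(1)
def st():
    o=r.get_obs(); print('t',o['clock'],'tcp',np.round(o['tcp_pos'],4),'F',np.round(o['contact_force'],1),'w',o['grip_width'])
    print('R\n',R.from_rotvec(o['orientation']).as_matrix().round(3)); return o
E
python3 - <<'E'
from h import *
st()
for c in ['side','top']:
    grab(c,c+'0.png'); print(c, {k:np.round(v,3).tolist() for k,v in viewer.calibration(c).items()})
    for n in ['uv_box','knob','push_lip','watch_centre','dome_top','parts_tin','loupe','tweezers','driver']:
        print(n,[(np.round(x['location'],4).tolist(),round(x['score'],2)) for x in nets.look_for(n,c)[:2]])
a=cv2.imread('pics/side0.png');b=cv2.imread('pics/top0.png')
E
```

```text
pics
t 0.0 tcp [ 0.2024 -0.6433  0.2303] F [1.  0.2 0.2] w 0.08544067907519655
R
 [[-0.001  0.3   -0.954]
 [ 0.002 -0.954 -0.3  ]
 [-1.    -0.002  0.   ]]
side {'mtx': [[447.332, 0.0, 326.339], [0.0, 447.332, 230.708], [0.0, 0.0, 1.0]], 'world_to_cam': [[0.945, -0.327, -0.001, -0.613], [0.219, 0.632, 0.743, -0.175], [-0.242, -0.702, 0.669, -0.873], [0.0, 0.0, 0.0, 1.0]]}
uv_box [([0.5568, -0.1536, 0.0607], 0.57)]
knob []
push_lip [([0.5782, -0.0398, 0.0656], 0.85)]
watch_centre []
dome_top [([0.6096, 0.2049, 0.0075], 0.9)]
parts_tin [([0.4884, 0.185, 0.0219], 0.96), ([0.5721, -0.0462, 0.0631], 0.74)]
loupe [([0.4944, -0.3515, 0.0287], 0.61)]
tweezers [([0.6662, -0.3675, 0.0095], 0.75), ([0.517, -0.0399, 0.1132], 0.57)]
driver []
top {'mtx': [[434.472, 0.0, 314.556], [0.0, 434.472, 232.325], [0.0, 0.0, 1.0]], 'world_to_cam': [[-0.168, -0.986, -0.001, 0.024], [0.964, -0.164, 0.208, -0.64], [-0.206, 0.034, 0.978, -0.997], [0.0, 0.0, 0.0, 1.0]]}
uv_box [([0.5615, -0.1108, 0.0663], 0.76), ([0.7719, -0.0705, 0.0113], 0.66)]
knob [([0.5099, -0.0336, 0.1107], 0.51), ([0.6063, 0.2103, 0.0044], 0.42)]
push_lip [([0.5781, -0.0444, 0.0643], 0.63)]
watch_centre []
dome_top []
parts_tin [([0.4903, 0.1982, 0.0195], 0.79)]
loupe []
tweezers []
driver [([0.7682, -0.0698, 0.0118], 0.41)]
```

View pics/side0.png

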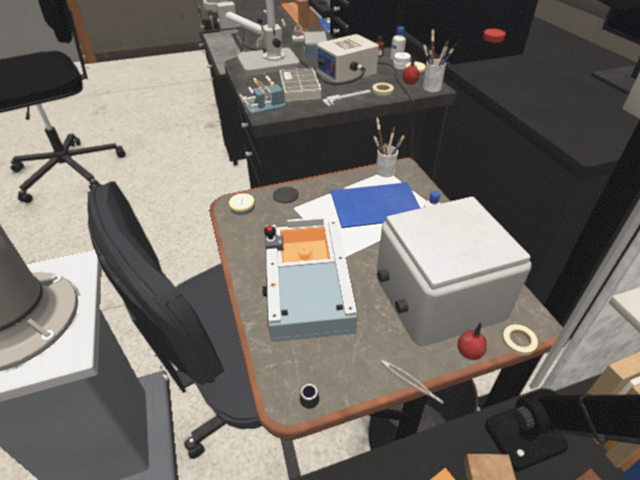

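View pics/top0.png

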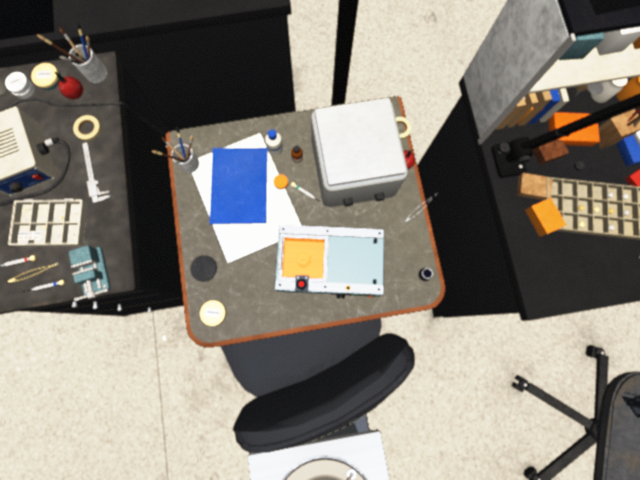

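Side view: box at (267–355, 220–342), knob (270,232), dome base (286,194), tin (241,203), loupe (309,395), tweezers (412,382). Top view: box (277–383, 227–294), knob (302,284), dome base (203,268), and a tall grey machine at (358,150) behind the box. Next I fit the box.

```bash
cat > fit.py <<'E'
from h import *
for c in ['top','side']:
    p,d=grab(c); P=pts(c,d); ok=d>0
    x,y,z=P[...,0],P[...,1],P[...,2]
    reg=ok&(x>.44)&(x<.70)&(y>-.32)&(y<.06)
    m=reg&(z>.045)&(z<.085)
    m=cv2.morphologyEx(m.astype(np.uint8),cv2.MORPH_OPEN,np.ones((3,3)))>0
    rc=cv2.minAreaRect(P[m][:,:2].astype(np.float32)); print(c,'box',rc)
    k=reg&(z>.097)&(z<.13)
    print(' knob n',k.sum(),P[k].mean(0).round(4),P[k].max(0).round(4),P[k].min(0).round(4))
    k=reg&(z>.106)&(z<.13); print(' knobtop',k.sum(),P[k].mean(0).round(4),(P[k].max(0)/2+P[k].min(0)/2).round(4))
    h=cv2.cvtColor(p,cv2.COLOR_RGB2HSV)
    dm=ok&(x>.5)&(x<.7)&(y>.12)&(y<.3)&(h[...,2]<60)&(z<.02)
    n,l,s,ce=cv2.connectedComponentsWithStats(dm.astype(np.uint8)); i=1+s[1:,4].argmax(); Q=P[l==i]
    print(' dome',Q.mean(0).round(4),cv2.minEnclosingCircle(Q[:,:2].astype(np.float32)))
    tab=ok&(x>.55)&(x<.6)&(y>.1)&(y<.15); print(' tablez',np.median(z[tab]))
    g=ok&(x>.6)&(x<1)&(y>-.4)&(y<0)&(z>.1); print(' machine',P[g].min(0).round(3),P[g].max(0).round(3))
    t=ok&(x>.43)&(x<.56)&(y>.13)&(y<.26)&(z>.012)&(z<.04); print(' tin',P[t].mean(0).round(3))
E
python3 fit.py
```

```text
top box ((0.6037857532501221, -0.11770357191562653), (0.260040819644928, 0.2450224608182907), 77.84471130371094)
 knob n 96 [ 0.5114 -0.0313  0.1145] [ 0.5234 -0.0193  0.1194] [ 0.5002 -0.043   0.1054]
 knobtop 95 [ 0.5116 -0.0313  0.1146] [ 0.5118 -0.0312  0.1136]
 dome [0.6148 0.181  0.0044] ((0.6148150563240051, 0.1810300350189209), 9.999999747378752e-05)
 tablez 0.0012951733673596255
 machine [ 0.706 -0.319  0.1  ] [ 0.911 -0.014  0.176]
 tin [0.487 0.196 0.023]
side box ((0.5985010266304016, -0.12134552001953125), (0.2653859257698059, 0.24673590064048767), 80.86804962158203)
 knob n 115 [ 0.5155 -0.0365  0.1132] [ 0.5285 -0.022   0.1185] [ 0.5039 -0.0456  0.0976]
 knobtop 107 [ 0.5155 -0.0362  0.114 ] [ 0.5162 -0.0338  0.1125]Traceback (most recent call last):
  File "fit.py", line 14, in <module>
    n,l,s,ce=cv2.connectedComponentsWithStats(dm.astype(np.uint8)); i=1+s[1:,4].argmax(); Q=P[l==i]
                                                                        ~~~~~~~~~~~~~~^^
ValueError: attempt to get argmax of an empty sequence
```

```bash
cat > fit.py <<'E'
from h import *
def big(m):
    n,l,s,ce=cv2.connectedComponentsWithStats(m.astype(np.uint8)); return l==1+s[1:,4].argmax()
if __name__=='__main__':
  for c in ['top','side']:
    p,d=grab(c); P=pts(c,d); ok=d>0
    x,y,z=P[...,0],P[...,1],P[...,2]
    m=big(ok&(x>.44)&(x<.70)&(y>-.32)&(y<.06)&(z>.045)&(z<.085))
    print(c,'box',cv2.minAreaRect(P[m][:,:2].astype(np.float32)))
    m=big(ok&(z>.064)&(z<.08)&(x>.44)&(x<.69)&(y>-.32)&(y<.06)); print(' rails',cv2.minAreaRect(P[m][:,:2].astype(np.float32)), np.median(z[m]))
    for n in ['dome_top','parts_tin','uv_box']:
        for s in nets.silhouettes(n,c)[:1]:
            Q=P[s['mask']&ok]; print(' ',n,s['score'],Q.mean(0).round(4),cv2.minAreaRect(Q[:,:2].astype(np.float32)))
E
python3 fit.py
```

```text
top box ((0.5591862201690674, -0.10821673274040222), (0.2603791356086731, 0.16777023673057556), 77.52143859863281)
 rails ((0.5637944340705872, -0.10923375189304352), (0.25411272048950195, 0.15836574137210846), 77.64468383789062) 0.06821498838294149
  dome_top 0.97 [0.604  0.2106 0.0064] ((0.6042298078536987, 0.21168117225170135), (0.06522287428379059, 0.06221436709165573), 81.6792984008789)
  parts_tin 0.87 [0.4868 0.1961 0.0204] ((0.4862697124481201, 0.1997867375612259), (0.06172404810786247, 0.06812281161546707), 25.402936935424805)
  uv_box 0.86 [ 0.5601 -0.1086  0.0652] ((0.5670148134231567, -0.10714399814605713), (0.2652868926525116, 0.18554683029651642), 76.3903579711914)
side box ((0.5632583498954773, -0.11023755371570587), (0.26033443212509155, 0.17057617008686066), 77.70606994628906)
 rails ((0.5687811374664307, -0.10978969931602478), (0.2573804557323456, 0.15668544173240662), 77.83137512207031) 0.06866256063262377
  dome_top 0.71 [0.6097 0.2086 0.0067] ((0.611519992351532, 0.2155960202217102), (0.08300790935754776, 0.06738433241844177), 62.01070022583008)
  uv_box 0.57 [ 0.5607 -0.1398  0.062 ] ((0.5780119299888611, -0.0764855444431305), (0.3392797112464905, 0.1740577071905136), 74.58198547363281)
```

```bash
python3 -m pendant '[50,0,0,0,0.174, 50,0,0,0,0.173, 50,0,0,0,0.173, 50,0,-41,-10.8,0, 50,0,-41,-10.8,0, 50,0,-41,-10.8,0, 50,0,-41,-10.8,0, 50,0,-41,-10.8,0, 50,0,-41,-10.8,0, 50,0,-41,-10.8,0, 50,0,-41,-10.8,0, 50,0,-41,-10.8,0, 50,0,-41,-10.8,0, 50,0,-41,-10.8,0, 50,0,-41,-10.8,0, 50,0,-41,-10.8,0, 50,0,-41,-10.8,0, 50,0,-41,-10.8,0, 50,0,-41,-10.8,0]' 80
cat > rel.py <<'E'
import sys
from h import *
o=st(); M=R.from_rotvec(o['orientation']).as_matrix()
t=np.array(eval(sys.argv[1])); print('yaw tool y',np.degrees(np.arctan2(M[1,1],M[0,1])),'rows mm',(M.T@(t-o['tcp_pos'])*1000).round(1))
E
python3 rel.py '[0.5138,-0.0335,0.145]'
```

```text
clock: 3.88
tcp_pos: [0.5121, -0.0388, 0.2316]
orientation: [-2.108, 0.228, 2.107]
contact_force: [0.9, -1.1, -0.4]
grip_width: 0.05
t 3.875 tcp [ 0.5121 -0.0388  0.2316] F [ 0.9 -1.1 -0.4] w 0.050043630088144414
R
 [[ 0.001 -0.214 -0.977]
 [-0.    -0.977  0.214]
 [-1.    -0.    -0.001]]
yaw tool y -102.3465451386019 rows mm [86.6 -5.5 -0.5]
```

```bash
python3 -m pendant '[50,27,-2.7,-0.3,0, 50,27,-2.8,-0.2,0, 50,27,0,0,0, 50,0,0,0,0]'
python3 - <<'E'
from h import *
st(); o=r.get_obs()
p,d=grab('side'); q,e=grab('top')
def cr(im,c,X,s=45):
    u,v=px(c,X).astype(int); print(c,u,v,'tip px',px(c,o['tcp_pos'])); return cv2.resize(im[v-s:v+s,u-s:u+s],(400,400),interpolation=cv2.INTER_CUBIC)
X=[.5138,-.0335,.116]
cv2.imwrite('pics/c1.png',np.hstack([cr(p,'side',X),cr(q,'top',X)])[:,:,::-1])
E
```

```text
clock: 4.38
tcp_pos: [0.5117, -0.0347, 0.1488]
orientation: [-2.104, 0.228, 2.112]
contact_force: [0.5, -0.9, 0.1]
grip_width: 0.05
t 4.375 tcp [ 0.5117 -0.0347  0.1488] F [ 0.5 -0.9  0.1] w 0.04995934216106983
R
 [[-0.004 -0.213 -0.977]
 [ 0.    -0.977  0.213]
 [-1.     0.001  0.004]]
side 268 229 tip px [266.  217.3]
top 301 282 tip px [302.  282.2]
```

View pics/c1.png

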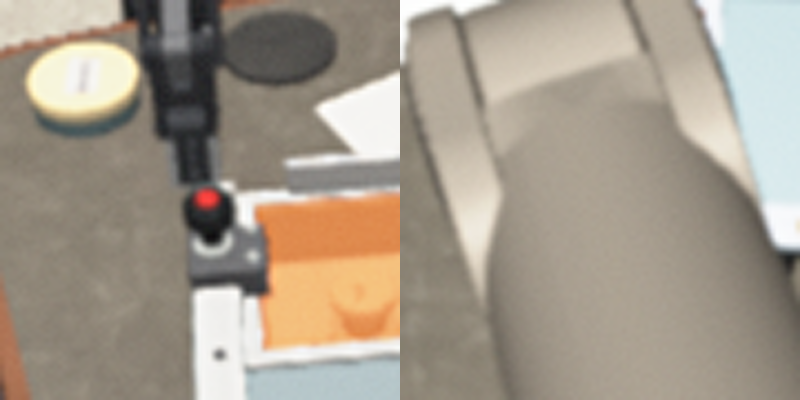

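The crop shows the red dot of the knob at side px (270,228), just below the fingers and about 3 mm farther in +x than the tool. The wide pads cover that offset.

```bash
python3 -m pendant '[50,20,-0.5,-3,0, 50,20,0,0,0, 50,17,0,0,0, 20,0,0,0,0, 20,0,0,0,0, 20,0,0,0,0, 20,0,0,0,0]' 80; python3 rel.py '[0,0,0]'
```

```text
clock: 5.35
tcp_pos: [0.5165, -0.0342, 0.094]
orientation: [-2.109, 0.227, 2.107]
contact_force: [-0.9, 4.1, 3.2]
grip_width: 0.0217
t 5.35 tcp [ 0.5165 -0.0342  0.094 ] F [-0.9  4.1  3.2] w 0.021675771674779163
R
 [[ 0.001 -0.213 -0.977]
 [ 0.    -0.977  0.213]
 [-1.    -0.001 -0.001]]
yaw tool y -102.30539998662434 rows mm [ 93.5  76.7 512. ]
```

```bash
python3 -m pendant '[15,0,0,0,0, 15,0,0,0,0, 15,-2,0,0,0, 15,-2,0,0,0]' 80
python3 - <<'E'
from h import *
o=r.get_obs()
p,d=grab('side')
u,v=268,229
cv2.imwrite('pics/c2.png',cv2.resize(p[v-45:v+45,u-45:u+45],(500,500),interpolation=cv2.INTER_CUBIC)[:,:,::-1])
E
```

```text
clock: 5.85
tcp_pos: [0.5163, -0.0344, 0.097]
orientation: [-2.108, 0.227, 2.108]
contact_force: [3.3, 4.8, -8.2]
grip_width: 0.0213
```

View pics/c2.png

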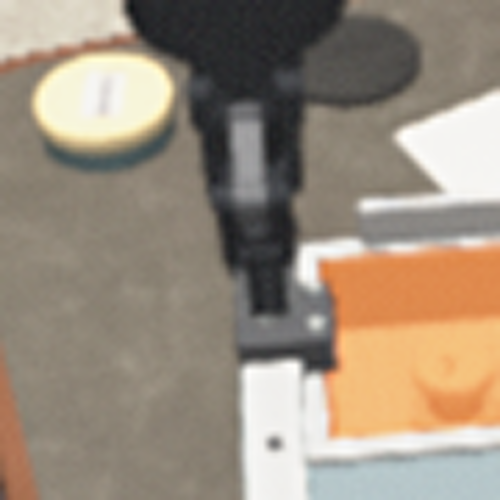

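The knob is held between the fingers, and the housing below is in line with them. I'm lifting on.

```bash
python3 -m pendant '[15,-3,0,0,0, 15,-3,0,0,0, 15,-2,0,0,0, 15,-1,0,0,0, 15,0,0,0,0]' 100
```

```text
clock: 6.52
tcp_pos: [0.516, -0.0357, 0.1062]
orientation: [-2.107, 0.23, 2.108]
contact_force: [1.1, -2.1, -7.5]
grip_width: 0.0208
```

```bash
python3 -m pendant '[15,0,5,0,0, 15,0,10,0,0, 15,0,10,0,0]'
```

```text
clock: 6.9
tcp_pos: [0.5107, -0.0601, 0.1063]
orientation: [-2.108, 0.228, 2.108]
contact_force: [2.5, 0.8, -7.6]
grip_width: 0.0207
```

```bash
python3 -m pendant '[15,0,16,0,0, 15,0,16,0,0, 15,0,16,0,0, 15,0,16,0,0, 15,0,12,0,0, 15,0,4,0,0, 15,0,2,0,0, 15,0,2,0,0, 15,0,1,0,0]'
```

```text
clock: 8.02
tcp_pos: [0.493, -0.1411, 0.1063]
orientation: [-2.108, 0.225, 2.108]
contact_force: [3.6, 4.1, -6.8]
grip_width: 0.021
```

```bash
python3 -m pendant '[15,0,1,0,0, 15,4,0,0,0, 15,4,0,0,0, 15,3,0,0,0, 15,0,0,0,0]'
```

```text
clock: 8.65
tcp_pos: [0.4931, -0.1411, 0.0954]
orientation: [-2.108, 0.224, 2.108]
contact_force: [2.3, 6.5, -4.5]
grip_width: 0.0206
```

Spring pull of 4.5 N at a lift of about 1.5 mm means the pin is in the open hole. Now I release and rise.

```bash
python3 -m pendant '[50,0,0,0,0, 50,0,0,0,0, 50,0,0,0,0, 50,-40,0,0,0, 50,-45,0,0,0, 50,-45,0,0,0, 50,0,30,30,0, 50,0,30,30,0, 50,0,30,0,0]'
cat > look.py <<'E'
from fit import *
st()
for c in ['side','top']:
    p,d=grab(c,c+'2.png'); P=pts(c,d); ok=d>0
    for n in ['watch_centre','knob','push_lip','dome_top']:
        print(c,n,[(np.round(x['location'],4).tolist(),round(x['score'],2)) for x in nets.look_for(n,c)[:2]])
    for n in ['watch_centre','dome_top']:
      for s in nets.silhouettes(n,c)[:1]:
        Q=P[s['mask']&ok]; print(' ',n,s['score'],Q.mean(0).round(4),cv2.minEnclosingCircle(Q[:,:2].astype(np.float32)))
a,b=[cv2.imread(f'pics/{c}2.png') for c in ('side','top')]
cv2.imwrite('pics/c3.png',np.hstack([cv2.resize(a[170:350,220:400],(400,400)),cv2.resize(b[200:320,190:390],(400,240)) if 0 else cv2.resize(b[190:330,250:390],(400,400))]))
E
python3 look.py
```

```text
clock: 9.78
tcp_pos: [0.4122, -0.2191, 0.2256]
orientation: [-2.107, 0.229, 2.108]
contact_force: [1.0, 0.0, 1.0]
grip_width: 0.0499
t 9.775 tcp [ 0.4122 -0.2191  0.2256] F [1. 0. 1.] w 0.049946953438097234
R
 [[-0.001 -0.214 -0.977]
 [-0.    -0.977  0.214]
 [-1.     0.001  0.001]]
side watch_centre [([0.5845, -0.051, 0.0485], 0.46), ([0.6063, 0.2071, 0.0082], 0.3)]
side knob [([0.4946, 0.1808, 0.022], 0.3)]
side push_lip [([0.5536, -0.1522, 0.0648], 0.64), ([0.4952, 0.1784, 0.0218], 0.56)]
side dome_top [([0.6053, 0.2062, 0.0088], 0.74)]
  watch_centre 0.44 [ 0.5825 -0.0463  0.0493] ((0.5835504531860352, -0.04493078216910362), 0.016897939145565033)
  dome_top 0.9 [0.6068 0.2051 0.0069] ((0.6059370040893555, 0.21224965155124664), 0.03953798860311508)
top watch_centre [([0.5797, -0.0469, 0.0507], 0.62)]
top knob [([0.4874, -0.1397, 0.1102], 0.38)]
top push_lip [([0.5518, -0.1505, 0.0646], 0.83)]
top dome_top []
  dome_top 0.83 [0.6039 0.2091 0.0065] ((0.6051808595657349, 0.20915254950523376), 0.03527022898197174)
```

View pics/c3.png

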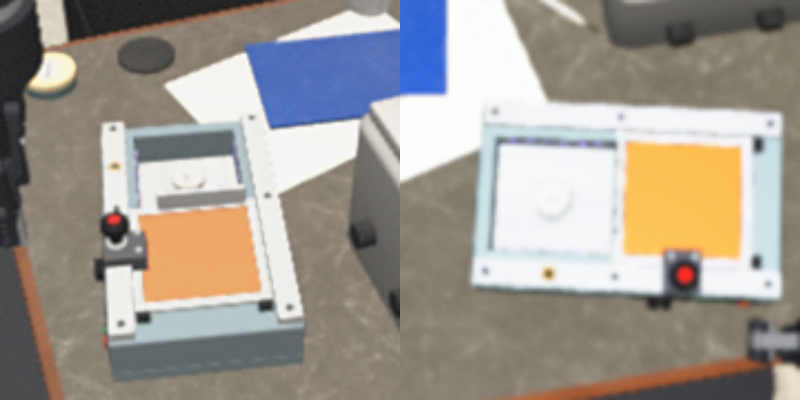

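The box is fully open in both views. The watch sits on the pad at top-crop (553,200), which is about world (0.581, -0.047).

```bash
python3 rel.py '[0.5815,-0.0475,0.13]'
```

```text
t 10.475 tcp [ 0.4148 -0.2181  0.2253] F [-0.3 -1.  -0.7] w 0.050349472355291885
R
 [[-0.    -0.213 -0.977]
 [ 0.    -0.977  0.213]
 [-1.    -0.     0.   ]]
yaw tool y -102.30654165225994 rows mm [  95.3 -202.3 -126.5]
```

```bash
python3 -m pendant '[50,0,-33.7,-21,0, 50,0,-33.7,-21,0, 50,0,-33.7,-21.1,0, 50,0,-33.7,-21.1,0, 50,0,-33.7,-21.1,0, 50,0,-33.7,-21.2,0, 50,35,0,0,0, 50,35,0,0,0, 50,25,0,0,0, 50,0,0,0,0]' 40
python3 rel.py '[0.5815,-0.0475,0.042]'
python3 - <<'E'
from h import *
a,d=grab('side'); b,e=grab('top')
o=r.get_obs(); print(px('side',o['tcp_pos']),px('side',[.5815,-.0475,.0495]))
cv2.imwrite('pics/c4.png',cv2.resize(a[190:310,240:360],(600,600),interpolation=cv2.INTER_CUBIC)[:,:,::-1])
E
```

```text
clock: 11.72
tcp_pos: [0.5799, -0.0478, 0.1284]
orientation: [-2.103, 0.228, 2.113]
contact_force: [-0.0, -0.2, 0.4]
grip_width: 0.05
t 11.725 tcp [ 0.5799 -0.0478  0.1284] F [-0.  -0.2  0.4] w 0.050014068180858795
R
 [[-0.004 -0.213 -0.977]
 [ 0.    -0.977  0.213]
 [-1.     0.001  0.004]]
yaw tool y -102.32016194396164 rows mm [86.4 -0.7 -1.9]
[302.8 220.6] [303.9 249.7]
```

View pics/c4.png

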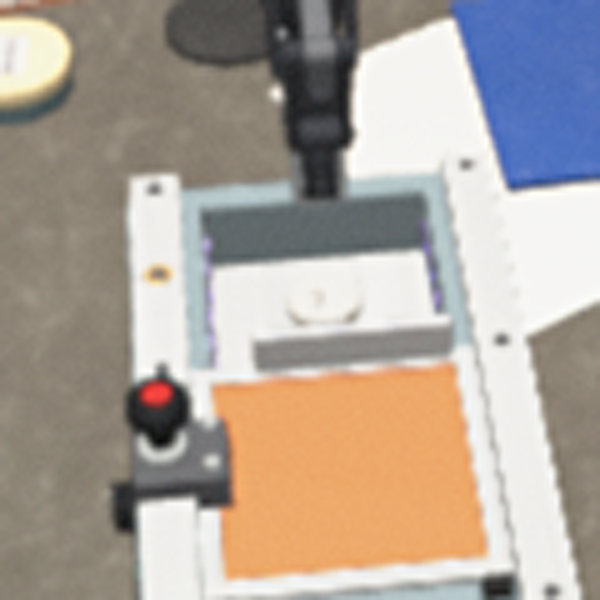

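The watch top is at side px (305,250) and the finger is lined up to within about 3 mm. I'll correct that and descend.

```bash
python3 -m pendant '[50,20,-0.6,-3,0, 50,25,0,0,0, 50,20,0,0,0, 50,15,0,0,0, 50,6,0,0,0, 50,0,0,0,0]' 40; python3 rel.py '[0.5825,-0.0475,0.042]'
```

```text
clock: 12.58
tcp_pos: [0.5846, -0.0479, 0.0442]
orientation: [-2.108, 0.228, 2.108]
contact_force: [-0.7, -0.2, 0.3]
grip_width: 0.0497
t 12.575 tcp [ 0.5846 -0.0479  0.0442] F [-0.7 -0.2  0.3] w 0.04965532926106408
R
 [[ 0.    -0.214 -0.977]
 [ 0.    -0.977  0.214]
 [-1.    -0.    -0.   ]]
yaw tool y -102.3291971176027 rows mm [2.2 0.1 2.1]
```

```bash
python3 -m pendant '[50,2.5,0,1,0, 28,0,0,0,0, 28,0,0,0,0, 28,0,0,0,0, 28,0,0,0,0, 25,0,0,0,0]' 40; python3 rel.py '[0.5825,-0.0475,0.042]'
```

```text
clock: 13.32
tcp_pos: [0.5837, -0.0477, 0.0424]
orientation: [-2.108, 0.228, 2.107]
contact_force: [-2.4, -0.2, 7.1]
grip_width: 0.0279
t 13.325 tcp [ 0.5837 -0.0477  0.0424] F [-2.4 -0.2  7.1] w 0.02789396278923
R
 [[ 0.    -0.214 -0.977]
 [-0.    -0.977  0.214]
 [-1.     0.    -0.001]]
yaw tool y -102.33369921811364 rows mm [0.4 0.1 1.2]
```

```bash
python3 -m pendant '[25,-2,0,0,0, 25,-4,0,0,0, 25,-8,0,0,0, 25,-14,0,0,0, 25,-18,0,0,0, 25,-18,0,0,0, 25,-18,0,0,0, 25,-10,0,0,0]'
python3 - <<'E'
from h import *
st();a,d=grab('side'); b,e=grab('top')
cv2.imwrite('pics/c5.png',cv2.resize(a[190:290,250:350],(600,600),interpolation=cv2.INTER_CUBIC)[:,:,::-1])
E
```

```text
clock: 14.32
tcp_pos: [0.5841, -0.0477, 0.1356]
orientation: [-2.11, 0.228, 2.106]
contact_force: [0.2, -0.6, -0.7]
grip_width: 0.028
t 14.325 tcp [ 0.5841 -0.0477  0.1356] F [ 0.2 -0.6 -0.7] w 0.028009639807437255
R
 [[ 0.002 -0.214 -0.977]
 [-0.    -0.977  0.214]
 [-1.    -0.    -0.002]]
```

View pics/c5.png

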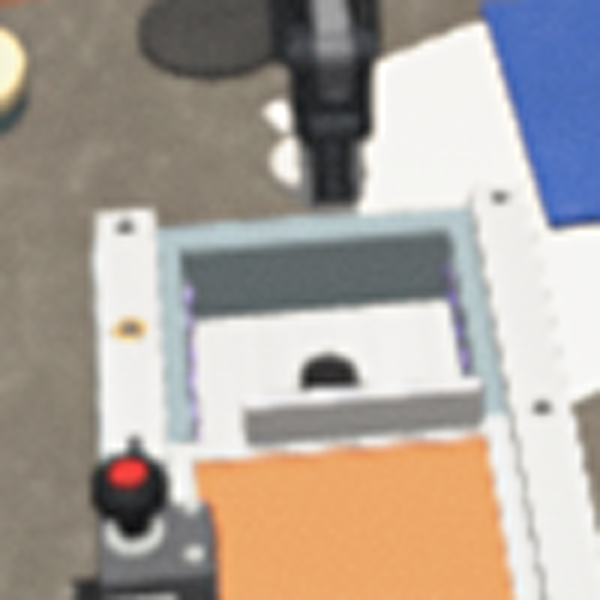

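The empty pad (330,370 in the crop) shows that the watch is in the fingers. Now I carry it to the dome base.

```bash
python3 -m pendant '[25,0,-12,1.7,0, 25,0,-24,3.2,0, 25,0,-30,4,0, 25,0,-30,4,0, 25,0,-30,4,0, 25,0,-30,4,0, 25,0,-30,4,0, 25,0,-30,4,0, 25,0,-24,3.2,0, 25,0,-12,1.7,0, 25,0,0,0,0]'
python3 rel.py '[0.6055,0.2090,0.06]'
python3 - <<'E'
from fit import *
o=r.get_obs(); print(px('side',o['tcp_pos']))
for c in ['side','top']:
    p,d=grab(c,c+'6.png'); P=pts(c,d)
    for s in nets.silhouettes('dome_top',c)[:1]:
        Q=P[s['mask']&(d>0)]; print(c,s['score'],Q.mean(0).round(4),cv2.minEnclosingCircle(Q[:,:2].astype(np.float32)))
a=cv2.imread('pics/side6.png'); cv2.imwrite('pics/c6.png',cv2.resize(a[120:220,230:330],(600,600),interpolation=cv2.INTER_CUBIC))
E
```

```text
clock: 15.8
tcp_pos: [0.604, 0.2064, 0.1335]
orientation: [-2.108, 0.227, 2.109]
contact_force: [0.1, -0.2, 0.6]
grip_width: 0.0276
t 15.8 tcp [0.604  0.2064 0.1335] F [ 0.1 -0.2  0.6] w 0.027605856440349224
R
 [[-0.    -0.212 -0.977]
 [-0.    -0.977  0.212]
 [-1.     0.     0.   ]]
yaw tool y -102.26215285647417 rows mm [73.5 -2.8 -0.9]
[280.9 152.6]
side 0.89 [0.6068 0.2075 0.0072] ((0.6061862707138062, 0.21294113993644714), 0.041477859020233154)
top 0.6 [0.5934 0.1979 0.0247] ((0.5498965382575989, 0.15956908464431763), 0.0939590334892273)
```

View pics/c6.png

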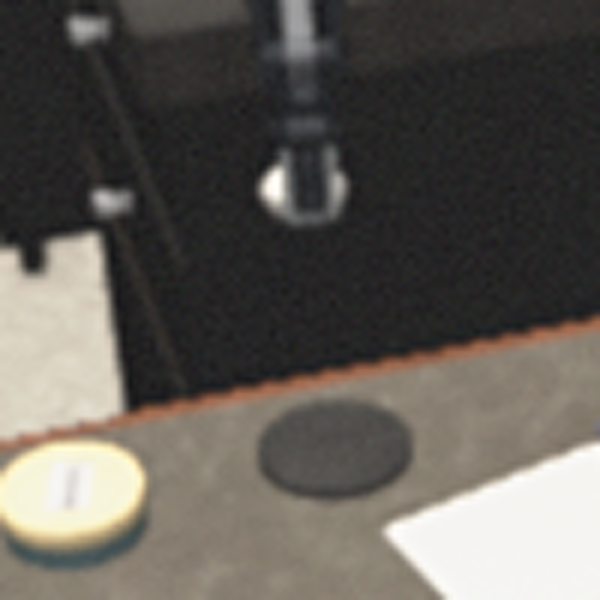

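The watch is level in the fingers at crop (304,188), where the projection puts it. The dome top's centre is at crop (336,443), side px (286,194). I check where that lies.

```bash
python3 - <<'E'
from h import *
from scipy.optimize import fsolve
for t in [(286,193.5)]:
    s=fsolve(lambda q: px('side',[q[0],q[1],.006])-np.array(t) if 0 else (lambda k:(lambda K,T:(lambda v:(K@v)[:2]/(K@v)[2]-np.array(t))((T[:3,:3]@np.array([q[0],q[1],.006])+T[:3,3])*[1,-1,-1]))(np.array(k['mtx']),np.array(k['world_to_cam'])))(viewer.calibration('side')),[.6,.2]); print(s)
E
python3 -m pendant '[25,15,-2,-1.5,0, 25,15,0,0,0, 25,15,0,0,0, 25,15,0,0,0, 25,10,0,0,0, 25,25,0,0,0, 25,16,0,0,0, 25,8,0,0,0, 25,0,0,0,0]'
```

```text
[0.60988027 0.21068019]
clock: 17.12
tcp_pos: [0.606, 0.2073, 0.0144]
orientation: [-2.107, 0.228, 2.109]
contact_force: [0.5, -0.6, -0.3]
grip_width: 0.0278
```

```bash
python3 -m pendant '[25,2,-2.7,-0.5,0, 25,1.5,0,0,0, 25,1,0,0,0, 25,0,0,0,0]'; python3 -m pendant '[25,1,0,0,0, 25,0,0,0,0]';python3 -m pendant '[25,1,0,0,0, 25,0,0,0,0]'
```

```text
clock: 17.62
tcp_pos: [0.6073, 0.2098, 0.0104]
orientation: [-2.108, 0.228, 2.108]
contact_force: [0.5, 0.7, -1.2]
grip_width: 0.0278
clock: 17.88
tcp_pos: [0.6072, 0.2098, 0.0092]
orientation: [-2.108, 0.228, 2.108]
contact_force: [0.2, 0.3, -0.6]
grip_width: 0.0278
clock: 18.12
tcp_pos: [0.6073, 0.2099, 0.0086]
orientation: [-2.108, 0.228, 2.108]
contact_force: [-1.1, -0.0, 2.6]
grip_width: 0.0281
```

```bash
python3 -m pendant '[25,0.6,0,0,0, 25,0,0,0,0, 25,0,0,0,0]'
```

```text
clock: 18.5
tcp_pos: [0.6074, 0.2099, 0.0085]
orientation: [-2.108, 0.228, 2.107]
contact_force: [-3.0, -1.2, 7.1]
grip_width: 0.0277
```

Contact confirmed: 7 N upward, and the tool has stopped descending. I open slowly and rise.

```bash
python3 -m pendant '[30,0,0,0,0, 34,0,0,0,0, 38,0,0,0,0, 42,0,0,0,0, 46,0,0,0,0, 48,0,0,0,0, 48,-4,0,0,0, 48,-10,0,0,0, 48,-25,0,0,0, 48,-40,0,0,0, 48,-40,0,0,0, 48,-40,0,0,0, 48,0,40,0,0, 48,0,40,0,0, 48,0,40,0,0, 48,0,0,0,0, 48,0,0,0,0]'
python3 - <<'E'
from fit import *
st()
for c in ['side','top']:
    p,d=grab(c,c+'7.png'); P=pts(c,d)
    for n in ['dome_top','watch_centre']:
      for s in nets.silhouettes(n,c)[:1]:
        Q=P[s['mask']&(d>0)]; print(c,n,s['score'],Q.mean(0).round(4),cv2.minEnclosingCircle(Q[:,:2].astype(np.float32)))
a,b=[cv2.imread(f'pics/{c}7.png') for c in ('side','top')]
z=lambda i:cv2.resize(i,(400,400),interpolation=cv2.INTER_CUBIC)
cv2.imwrite('pics/c7.png',np.hstack([z(a[160:220,256:316]),z(b[235:300,170:235])]))
E
```

```text
clock: 20.62
tcp_pos: [0.5819, 0.0935, 0.1675]
orientation: [-2.109, 0.226, 2.106]
contact_force: [1.1, 0.3, -0.4]
grip_width: 0.048
t 20.625 tcp [0.5819 0.0935 0.1675] F [ 1.1  0.3 -0.4] w 0.047993532821426696
R
 [[ 0.001 -0.213 -0.977]
 [ 0.001 -0.977  0.213]
 [-1.    -0.001 -0.001]]
side dome_top 0.78 [0.6064 0.1991 0.0074] ((0.6078844666481018, 0.2069980800151825), 0.03356463462114334)
side watch_centre 0.7 [ 0.6677 -0.3649  0.0064] ((0.6725747585296631, -0.3724725544452667), 0.05864611640572548)
```

View pics/c7.png

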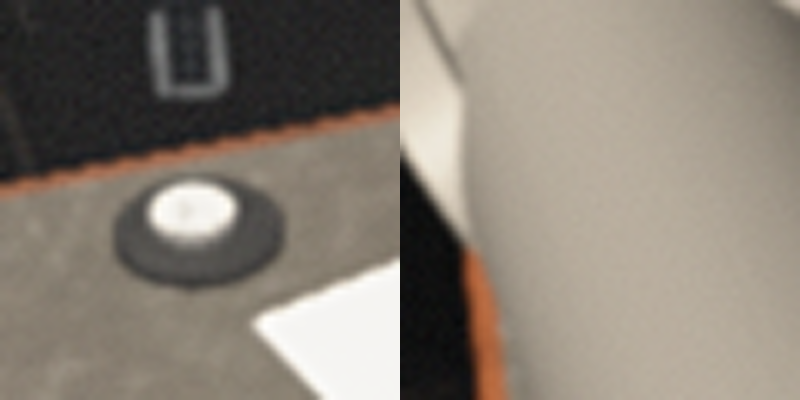

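The watch lies dial up on the disc, with its top at left-crop (192,209) and the disc centred at about (199,228), an offset of roughly 2 mm. One last check of knob height and the bystanders, then I hand in.

Run:
```python
from h import *
p,d=grab('side'); P=pts('side',d); x,y,z=P[...,0],P[...,1],P[...,2]
k=(d>0)&(z>.097)&(z<.13)&(abs(x-.491)<.03)&(abs(y+.141)<.03); print('knob',P[k].mean(0).round(4),P[k].max(0).round(4))
for n in ['parts_tin','loupe','tweezers','push_lip']: print(n,[(np.round(q['location'],3).tolist(),round(q['score'],2)) for q in nets.look_for(n,'side')[:1]])
r.hand_in()
```

```text
knob [ 0.4922 -0.1437  0.1134] [ 0.5049 -0.1295  0.1192]
parts_tin [([0.49, 0.183, 0.024], 0.94)]
loupe [([0.494, -0.353, 0.025], 0.73)]
tweezers [([0.666, -0.366, 0.01], 0.73)]
push_lip [([0.556, -0.16, 0.064], 0.65)]
the job is handed in; nothing more can be done
```

I handed the job in at about 21 s of the 54 s allowed. The watch is dial up on the black dome base, and the hatch is locked open. The robot reported no verdict.

**What I did:** I gripped the knob and lifted it about 12 mm against 7.5 N. I slid the hatch 110 mm to its stop and let the pin down into the open hole. Then I lifted the watch off the pad and set it on the dome base, opening the fingers only after about 7 N of contact, and moved the arm clear.

**Last checks:**
- **Hatch and plunger:** In the last side view the knob had shifted about 110 mm. Its height matched the locked start to within 1 mm (0.1134 m against 0.1132 m), so the pin is down.
- **Watch:** The picture shows it flat, about 2 mm from the disc's centre.
- **Bystanders:** The tin, loupe and tweezers are within about 4 mm of where they started.

**What failed or disagreed:**
- **Screwdriver:** The networks never found it reliably. I did not see or check it, but nothing was moved near the one low-score hit, which was next to an orange cap at the back.
- **Final watch detection:** The watch network's last side-view answer was the tweezers, and the top view was blocked by the arm. The watch check therefore rests on the side picture alone.
- **Measurement offsets:** The two cameras differed by about 4 mm, and the gripper read about 3 mm narrower than the knob and the watch really are. Both were within what the grips and the placing allowed.

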